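# Release the sample tray with the two-key interlock

### The arm

A 6-joint arm with a two-finger parallel gripper is mounted at the origin on the work surface. World frame = base frame: x ahead of the robot, y to its left, z up, the work surface at z = 0. Lengths are in mm, angles in rad, forces in N, time in s.
With the tool pointing down it reaches from about 350 to 850 mm from the base axis. Payload 8.1 kg.
Tool frame: the origin (TCP) lies midway between the tips of the shut fingers; the grasp point (between the pads) lies pinch_z behind it (pinch_z is the distance from the TCP to the grasp point, in mm); z points along the fingers, x is the direction in which the jaws open and shut, and the axes are right-handed (so a half turn about z gives the same grasp; the last joint's range is limited). The gripper opens to 85 mm and grips with 20 to 120 N. Pads are 22 mm wide; open, the fingers measure 114 mm over their backs; the gripper's body (76 mm by 85 mm) begins 54 mm behind the grasp point. The pads swing forward as they close: fully open they stand 13 mm farther back than shut.
Start: joints at [1.159, 0.13, 1.488, -0, 1.523, -0.085], TCP at [192.587, 568.257, 231.292] pointing down, gripper open.
Joint ranges: [-2.96, 2.96], [-0.89, 2.26], [0.02, 2.5], [-1.34, 4.48], [0, 2.73], [-2.66, 2.66]. Speed limits (rad/s): [2.39, 2.39, 2.79, 3.14, 3.14, 3.14].

### API

Orientations are given as a 3x3 rotation matrix whose columns are the frame's x, y, z axes.
In Python, from bench import state, camera, get_calibration, finish_job, pinch_z gives the robot as it stands. The module is installed in compiled form; this text tells all that it offers.
- The arm moves only by the tool step_arm, never from a script. Its argument "increments" is a list of rows, each a list of 2 entries, a list of its own where there are three numbers: the shift along the tool's x, y, z each as a share of 0.5 m, from -1 to 1, then the turn, a rotation vector about the tool's x, y, z each as a share of pi/4 rad, from -1 to 1. A call has 1 to 8 rows; each row is the pose to reach, as a shift and turn from the pose commanded when the call began, along the tool's axes at that moment; what a row does not reach only later rows make up. A row lasts 1/10 s, in which the tool goes at most 50 mm and 8.59 degrees, less where a joint would pass 70% of its speed; a pose out of reach is approached as far as the arm can. A call with a number of a shift or a turn outside -1 to 1 is refused whole. A call with a gripper value outside its range is refused whole. "fingers" is the closure, from 0 (fully open) to 1 (shut), set as the call begins (left out, the last holds). The fingers move at their own pace and stop on an object; "grip_force" is the grip in N (left out, the last holds). Time passes only in rows, so rows that repeat a pose let the fingers close. It gives the time, the measured TCP pose, the force and the opening at its end, in the units of the state.
- state(): the state, without advancing time (a new reading comes with each control period).
- camera(name): name is "scene" or "side" or "wrist"; returns (picture, depth): 480x640x3 uint8, red, green, blue; 480x640 float32, mm along the optical axis (not along the pixel's ray), 0 where there is no reading.
- get_calibration(name): a dict with "camera_matrix" (3x3 intrinsics, pixels), "xyz" and "orientation" of the camera in the world. Camera axes: x right, y down, z forward; pixel columns grow to the right and rows downward; lengths in mm; the calibration is good to about 2 mm. The wrist camera is an equidistant fisheye: a pixel r from the principal point sees the ray r / f radians off the axis. A picture is of the moment at which its call begins: read the wrist's pose just before it. get_calibration takes no time and is no camera call; for the wrist camera it gives the pose at the moment of the call.
- finish_job(): hands the job in, once; it reports no verdict.
The state is a dict: "time_s": time; "joints": joint angles; "qvel": joint speeds; "joint_torque": joint torques, N m; "tool_pos": TCP position; "ee_rot": TCP orientation; "wrist_force": force on the tool from outside, world axes, zero at the start; "ft_torque": the same for the moment, N m; "opening": finger opening in mm.
Only numpy, scipy, OpenCV 4.12 (cv2) and the standard library are available. Lean on these libraries where they do the work, as an engineer would, in place of code of your own. Each camera call takes 0.05 s, during which the arm holds its last target.

### The job

Let the sample tray out of the white sample changer: press its two square keys down together, one fingertip on each, and keep both down until the tray has glided all the way out by itself, then let go and move clear. Do not touch the tray or pull it, leave the two round keys alone, leave the vials standing in the tray, and leave everything else on and around the changer where it is; nothing is to be picked up.

Things in the scene. Friction and masses are not known exactly. Their poses are not given: they have to be found in the camera images.
- changer: White sample changer, a fixed box 240 (x) x 220 (y) x 90 mm high, standing on the bench. Origin: centre of its underside; its x axis points from its front (the side with the tray, facing roughly to the robot) to its back, y to its left, z up. On its flat top (z = 90 mm): two square keys at x = -50, y = +30 and -30 mm; two round keys at x = +15, y = +30 and -30 mm; a raised grey display block, 21 mm higher than the top, at x = 58 to 118 mm.
- key_left (a joint): Travel of the left (+y of the changer) square key: 0 = up, grows downward to 0.009 m = bottomed. Sprung: about 2 N to start, 6 N at the bottom. It frees the tray once it is 0.005 m or more down, and springs back up when let go (with the tray fully out, always right up).
- key_right (a joint): The same for the right (-y) square key; an inner catch under each key blocks the tray, so both must be down at once.
- key_left_top (a point): Centre of the top face of the left square key, a grey cap 24 x 24 mm, standing 14 mm above the changer's top (104 mm above the bench) when up. The two square keys are 60 mm apart centre to centre, along the changer's y axis (36 mm clear between them).
- key_right_top (a point): Centre of the top face of the right square key, same size.
- round_left (a joint): Travel of the left round key (grey, 24 mm diameter, 14 mm high, 65 mm behind the left square key); 0 = up, 0.006 m = bottomed. Not to be pressed.
- round_right (a joint): The same for the right round key.
- tray (a joint): How far the sample tray is out: 0 = in, 0.062 m = fully out. A spring with a damper drives it out of the changer's front (to the changer's -x) in about 4 s while both square keys are held down. If a key is let go too early, the catches stop the tray part-way (usually within 12 mm; a key may then rest part-way down on its catch), and pressing both fully again lets it go on. Once fully out it stays out.
- tray_front (a point): Centre of the outer face of the tray's upright grey front panel (88 mm wide, 62 mm high, its middle 44 mm above the bench), in the middle of the changer's front; moves with the tray.
- vial_left: Loose capped amber vial, 20 mm diameter, 37 mm tall, standing in a 12 mm deep pocket of the tray, 32 mm above the bench (inside the changer at first; rides out with the tray). Origin: centre of its underside.
- vial_right: The same, in the right pocket.
- flask_big: Loose conical glass flask with blue cap, 64 mm diameter, 85 mm tall, on the bench at the changer's left side. Origin: centre of its underside.
- flask_small: Loose conical glass flask with blue cap, 48 mm diameter, 62 mm tall, on the bench in front of the changer, left of the tray's path. Origin: centre of its underside.
- amber_bottle: Loose amber bottle with blue cap, 56 mm diameter, 115 mm tall, on the bench at the changer's right side. Origin: centre of its underside.
- crucible: Loose white ceramic cup, 46 mm diameter, 35 mm tall, on the bench in front of the changer, right of the tray's path. Origin: centre of its underside.
- deck_jar: Loose small glass jar, 30 mm diameter, 34 mm tall, on the changer's top near its left edge, about 60 mm from the left square key. Origin: centre of its underside.
- weight: Loose knobbed brass balance weight, 26 mm diameter, 30 mm tall, on the changer's top near its right edge, beside the keys. Origin: centre of its underside.
Not all that is in view belongs to the job. Several things have the shape of the weight; the one meant has the colours described above.

How it is judged (in metres and radians):
On the way, in this order (a step that is already met when the one before it is completed fails the run):
1. both square keys are held down together by the fingers (value of joint each of key_left, key_right above 0.004 m and contact force between the fingers and key_left above 0.5 N and contact force between the fingers and key_right above 0.5 N), for 0.3 s.
2. the tray has come out (over 50 mm) with both square keys still held down (value of joint tray above 0.05 m and value of joint each of key_left, key_right above 0.004 m), for 0.1 s.
At the end, for the whole second after the job is handed in: The tray is fully out (within 3 mm of its 62 mm), all four keys are back up (within 1 mm), both vials stand upright in the tray, and the six loose things around stand upright within 20 mm of where they were (value of joint tray above 0.059 m and value of joint each of key_left, key_right, round_left, round_right below 0.001 m and angle between each of vial_left, vial_right, flask_big, flask_small, amber_bottle, crucible, deck_jar, weight's own z axis and vertical below 0.3 rad and z of each of vial_left, vial_right in the frame of changer below 0.04 m and x of each of vial_left, vial_right in the frame of changer below -0.14 m and linear speed of each of vial_left, vial_right below 0.02 m/s and distance of each of flask_big, flask_small, amber_bottle, crucible, deck_jar, weight from where it was at the start of the episode below 0.02 m); the robot touches nothing.
It fails at once if a round key is pressed (over 3 mm) (value of joint any of round_left, round_right above 0.003 m).
It fails at once if the robot touches the tray with more than 1 N (contact force between any of the fingers, the arm and tray above 1 N).
It fails at once if a vial is lifted, tipped or handled (angle between any of vial_left, vial_right's own z axis and vertical above 0.5 rad or z of any of vial_left, vial_right in the frame of changer above 0.045 m or contact force between the fingers and vial_left above 1 N or contact force between the fingers and vial_right above 1 N).
It fails at once if something standing around is shifted over 20 mm, lifted or tipped (distance of any of flask_big, flask_small, amber_bottle, crucible, deck_jar, weight from where it was at the start of the episode above 0.02 m or angle between any of flask_big, flask_small, amber_bottle, crucible, deck_jar, weight's own z axis and vertical above 0.4 rad).
It also fails if it takes over 43 s, if anything falls off the work surface, if the arm or the gripper's body presses on something with over 40 N, if the wrist force passes 120 N, or if a joint passes its speed limit or range.

## Working session

There is one attempt and no reset: what is moved stays moved. The work goes in short steps, Python scripts to look and compute and a tool call to move; the robot and the scene stay as the last step left them, time stands still between calls to the robot, and variables do not carry over. Pictures are saved under pics/ and viewed, and the job is handed in when it is done.

Besides the shell and the picture viewer there is one more tool, called after "Call:" by a JSON object that holds its "op" and its "data". step_arm: Moves the arm, as the interface text tells. Its arguments: {"type":"object","properties":{"increments":{"type":"array","items":{"type":"array"}},"fingers":{"type":"number"},"grip_force":{"type":"number"}},"required":["increments"]}

```bash
mkdir -p pics; python3 - <<'E'
from bench import *
import cv2,numpy as np
import bench
print(state(), pinch_z if not callable(pinch_z) else pinch_z())
for n in ["scene","side","wrist"]:
    c=get_calibration(n); print(n,c)
    p,d=camera(n); cv2.imwrite(f"pics/{n}0.png",p[:,:,::-1]); np.savez(f"{n}0.npz",p=p,d=d,K=c["camera_matrix"],t=c["xyz"],R=c["orientation"])
E
```

```text
{'time_s': 0.0, 'joints': array([ 1.15861713e+00,  1.31164053e-01,  1.48928712e+00,  1.90343434e-05,
        1.52299832e+00, -8.53815516e-02]), 'qvel': array([ 0.00062199,  0.00125917,  0.000441  , -0.001173  , -0.00083525,
       -0.00162555]), 'joint_torque': array([ 5.15044976e-04, -5.69403970e+01, -5.00550842e+01,  1.80330726e-04,
        1.47179340e-02, -1.15523703e-04]), 'tool_pos': array([192.34696397, 567.75059016, 230.23840434]), 'ee_rot': array([[ 3.21011982e-01,  9.47074827e-01, -7.61279217e-04],
       [ 9.47073329e-01, -3.21012836e-01, -1.69370364e-03],
       [-1.84844448e-03, -1.77288079e-04, -9.99998276e-01]]), 'wrist_force': array([ 1.02893719,  0.02019278, -0.40100248]), 'ft_torque': array([-0.00800898,  0.03667135,  0.00909083]), 'opening': 85.01365461975834} 18.700000000000003
scene {'camera_matrix': array([[502.70700946,   0.        , 316.09971915],
       [  0.        , 502.70700946, 227.27726224],
       [  0.        ,   0.        ,   1.        ]]), 'xyz': array([1094.39616867, -342.36687322,  722.28612166]), 'orientation': array([[ 0.52566332,  0.60124347, -0.
[... 203 characters left out ...]
, 497.21199745, 250.52601032],
       [  0.        ,   0.        ,   1.        ]]), 'xyz': array([269.21574959, 467.27208493, 697.83734856]), 'orientation': array([[-0.85221028, -0.37889751,  0.36079678],
       [-0.52310564,  0.63011088, -0.57386476],
       [-0.00990605, -0.67778828, -0.7351904 ]])}
wrist {'camera_matrix': array([[371.64829954,   0.        , 321.16718477],
       [  0.        , 371.64829954, 240.05814855],
       [  0.        ,   0.        ,   1.        ]]), 'xyz': array([128.16847419, 589.85335941, 373.52723303]), 'orientation': array([[ 0.32206378,  0.91276078,  0.25128207],
       [ 0.94671651, -0.31004522, -0.08717688],
       [-0.00166283,  0.2659694 , -0.96398004]])}
```

View pics/scene0.png

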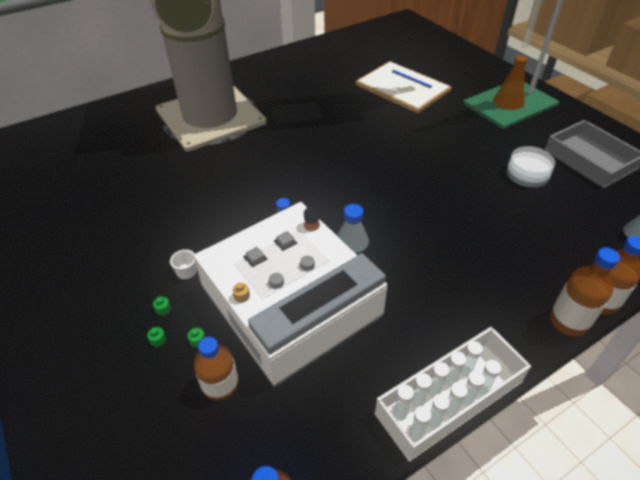

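View pics/side0.png

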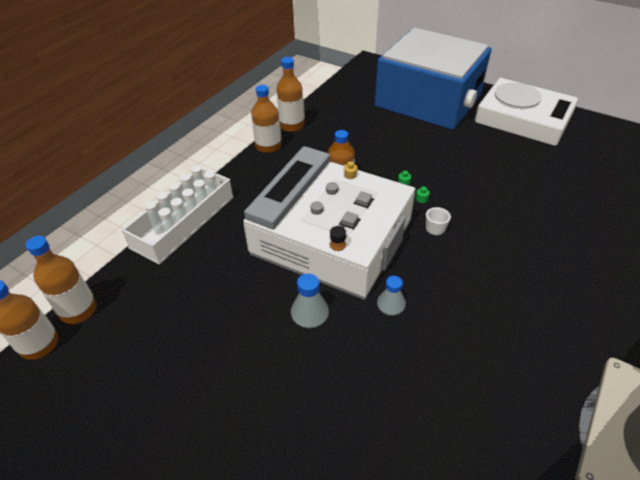

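Candidates for the square keys are the dark caps at scene px (256,256), (286,240) with round caps at (277,281), (307,263). In the side view the square ones are (364,199), (350,220) and the round ones (332,188), (317,208). The square pair is nearest the front. I'll check this in a crop.

```bash
cat > h.py <<'E'
import numpy as np,cv2
def load(n,k=0):
    z=np.load(f"{n}{k}.npz"); return z["p"],z["d"],z["K"],z["t"],z["R"]
def pt(n,u,v,dep=None,z=None,k=0):
    p,d,K,t,R=load(n,k)
    r=R@np.array([(u-K[0,2])/K[0,0],(v-K[1,2])/K[1,1],1])
    if z is not None: return t+r*(z-t[2])/r[2]
    return t+r*(d[int(round(v)),int(round(u))] if dep is None else dep)
E
python3 - <<'E'
from h import *
a=load("scene")[0][190:320,190:350,::-1]; b=load("side")[0][150:280,270:430,::-1]
cv2.imwrite("pics/c0.png",np.hstack([cv2.resize(a,None,fx=2.5*1,fy=2.5*1,interpolation=3),cv2.resize(b,None,fx=2.5,fy=2.5,interpolation=3)]))
for n,L in [("scene",[(256,256),(286,240),(277,281),(307,263)]),("side",[(364,199),(350,220),(332,188),(317,208)])]:
    for u,v in L: print(n,u,v,pt(n,u,v).round(1),pt(n,u,v,z=104).round(1))
E
```

```text
scene 256 256 [ 576.9 -149.9  105. ] [ 576.1 -149.6  104. ]
scene 286 240 [573.1 -91.5 106.2] [571.3 -90.6 104. ]
scene 277 281 [ 640.2 -145.4  104. ] [ 640.2 -145.4  104. ]
scene 307 263 [634.4 -87.2 104.8] [633.8 -86.9 104. ]
side 364 199 [ 564.6 -140.6  103.9] [ 564.6 -140.6  104. ]
side 350 220 [560.6 -82.6 101.6] [559.4 -80.4 104. ]
side 332 188 [ 628.8 -136.   105.2] [ 629.5 -137.2  104. ]
side 317 208 [625.1 -78.2 102.7] [624.3 -77.  104. ]
```

View pics/c0.png

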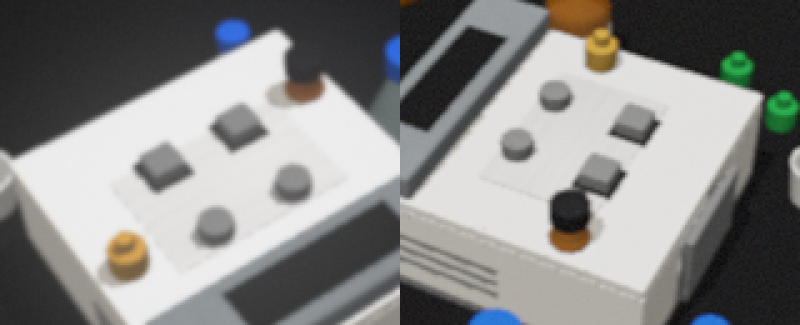

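View pics/wrist0.png

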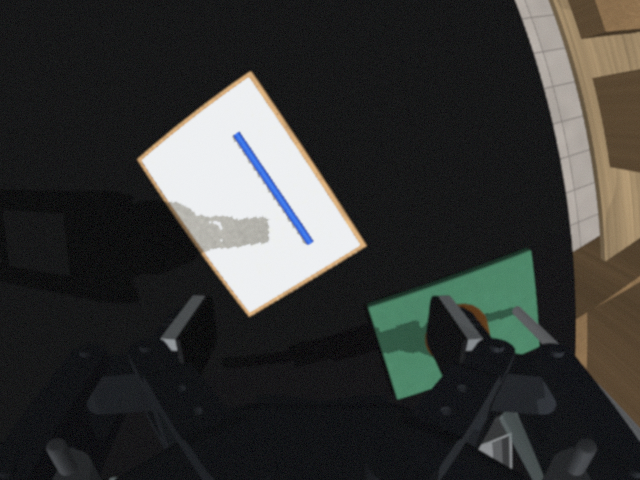

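The square keys sit near (568,-115), right key at y≈-145 and left at y≈-85, and the yaw is about 4°. The two cameras disagree by about 10 mm, so I'll check again with the wrist camera from above. Moving over at safe height.

Call:
{"op": "step_arm", "data": {"increments": [[[-0.526,0.574,0],[0,0,-0.5]],[[-0.526,0.574,0],[0,0,-0.5]],[[-0.526,0.574,0],[0,0,-0.5]],[[-0.526,0.574,0],[0,0,-0.5]],[[-0.526,0.574,0],[0,0,-0.5]],[[-0.526,0.574,0],[0,0,-0.5]],[[-0.526,0.574,0],[0,0,-0.5]],[[-0.526,0.574,0],[0,0,-0.5]]], "fingers": 0.45}}

```text
time_s: 0.95
tool_pos: [380.6, 224.7, 231.2]
ee_rot: [[-0.065, 0.998, 0.0], [0.998, 0.065, -0.0], [-0.0, 0.0, -1.0]]
wrist_force: [0.1, 1.0, 0.1]
opening: 46.8
```

Call:
{"op": "step_arm", "data": {"increments": [[[-0.7,0.32,0],[0,0,0]],[[-0.7,0.32,0],[0,0,0]],[[-0.7,0.32,0],[0,0,0]],[[-0.7,0.32,0],[0,0,0]],[[-0.7,0.32,0],[0,0,0]],[[-0.7,0.32,0],[0,0,0]],[[-0.7,0.32,0],[0,0,0]],[[-0.7,0.32,0],[0,0,0]]]}}

```text
time_s: 1.75
tool_pos: [563.3, -114.8, 230.8]
ee_rot: [[-0.064, 0.998, -0.0], [0.998, 0.064, -0.0], [-0.0, -0.0, -1.0]]
wrist_force: [0.1, 0.5, -0.1]
opening: 46.6
```

Call:
{"op": "step_arm", "data": {"increments": [[[0,0,0],[0,0,0]],[[0,0,0],[0,0,0]]]}}

```text
time_s: 1.95
tool_pos: [562.4, -112.2, 230.5]
ee_rot: [[-0.064, 0.998, -0.002], [0.998, 0.064, 0.001], [0.001, -0.001, -1.0]]
wrist_force: [0.4, 0.4, 0.5]
opening: 46.9
```

```bash
python3 - <<'E'
from bench import *
import cv2,numpy as np
s=state();print(s["time_s"],s["tool_pos"],s["ee_rot"],s["wrist_force"],s["opening"])
for n in ["wrist"]:
    c=get_calibration(n)
    p,d=camera(n); cv2.imwrite(f"pics/{n}1.png",p[:,:,::-1]); np.savez(f"{n}1.npz",p=p,d=d,K=c["camera_matrix"],t=c["xyz"],R=c["orientation"])
print(c)
E
```

```text
1.95 [ 562.36195364 -112.18589027  230.48586008] [[-6.41806229e-02  9.97937125e-01 -1.53029919e-03]
 [ 9.97937921e-01  6.41818577e-02  7.71856478e-04]
 [ 8.68481680e-04 -1.47760536e-03 -9.99998531e-01]] [0.41110217 0.35088578 0.51489533] 46.916386836132205
{'camera_matrix': array([[371.64829954,   0.        , 321.16718477],
       [  0.        , 371.64829954, 240.05814855],
       [  0.        ,   0.        ,   1.        ]]), 'xyz': array([ 494.83565122, -116.48471482,  373.77024839]), 'orientation': array([[-0.06303882,  0.96241572,  0.26416299],
       [ 0.99801031,  0.06046202,  0.01788211],
       [ 0.0012382 ,  0.26476465, -0.96431227]])}
```

View pics/wrist1.png

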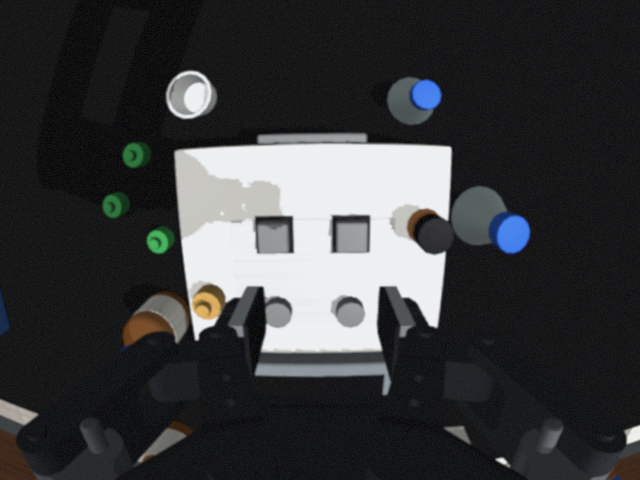

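The wrist view shows the square keys at about (274,236) and (351,235), the round keys at (277,312) and (350,312), the weight at (208,302) and the jar at (432,232). Next I'll segment the key tops precisely.

```bash
cat >> h.py <<'E'
def wpt(u,v,z,k=1):
    p,d,K,t,R=load("wrist",k)
    a=np.array([u-K[0,2],v-K[1,2]])/K[0,0]; th=np.hypot(*a)
    r=R@np.array([*(np.sin(th)*a/th),np.cos(th)])
    return t+r*(z-t[2])/r[2]
E
python3 - <<'E'
from h import *
p=load("wrist",1)[0]; 
cv2.imwrite("pics/w1c.png",cv2.resize(p[200:340,190:460,::-1],None,fx=2.9,fy=2.9,interpolation=2))
g=cv2.cvtColor(p,cv2.COLOR_RGB2GRAY)
for r in range(212,260,3): print(r,g[r,248:300:2],g[r,326:378:2])
E
```

```text
212 [196 196 197 197 198 198 197 196 200 197 198 198 196 198 195 198 200 227
 240 240 241 240 239 239 239 240] [239 239 240 240 240 241 240 241 240 240 239 237 235 237 237 239 240 240
 240 240 240 239 239 239 239 239]
215 [197 196 194 187 169 167 167 165 163 162 160 157 156 156 151 151 152 158
 177 195 196 193 205 235 240 240] [239 236 212 157 133 138 135 151 156 158 156 143 124 122 114 122 126 126
 125 128 128 140 206 239 239 239]
218 [211 205 200 156  44  25  27  21  29  31  21  23  23  25  29  23  28  31
  38  38  37  38 108 223 232 233] [233 231 222 117  32  24  35  39  39  39  40  39  41  41  35  32  32  35
  43  48  45  53 170 229 231 232]
221 [234 231 205 138  46  35  51  54  55  54  54  56  52  51  56  50  50  53
  55  56  49  40 117 232 240 240] [239 235 169  87  22  48  57  60  61  62  63  61  62  64  61  64  62  64
  64  65  58  50 179 239 240 239]
224 [237 239 218 139  60  80  93  96  92  88  82  84  84  87  86  84  87  94
 101  89  62  40 114 227 239 239] [239 232 168  88  22  77 126 139 139 137 141 143 140 139 141 140 143 140
 142 145 129  74 182 238 239 239]
227 [239 2
[... 1687 characters left out ...]
 154 160 158
 159 157 125  92 212 241 239 239]
251 [238 237 237 236 192  90 140 149 148 149 150 149 146 148 149 147 146 146
 143 137 101  46  63 199 239 238] [241 236 193 103  67  86 135 147 146 147 148 146 145 142 144 144 146 145
 145 148 128 122 221 240 241 239]
254 [238 238 238 238 230 215 214 216 216 216 215 216 216 216 227 229 230 229
 228 227 228 228 226 233 237 237] [238 237 234 231 233 232 233 233 234 234 234 234 233 233 234 232 232 234
 233 235 235 238 239 240 239 240]
257 [238 238 239 239 240 240 238 239 239 239 240 239 239 239 239 240 239 240
 239 239 239 238 239 238 239 239] [239 239 239 240 239 239 240 239 240 240 240 239 240 238 240 239 239 240
 240 239 240 240 239 240 240 239]
```

View pics/w1c.png

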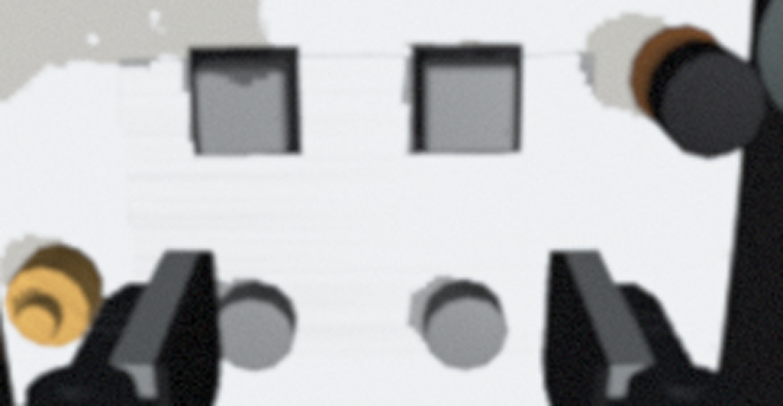

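```bash
python3 - <<'E'
from h import *
d=load("wrist",1)[1]; print(d[238,272],d[238,351])
c=load("scene")
for nm,u,v,z in [("KR",272.7,238,104),("KL",351.7,238,104),("RR",277.5,312,104),("RL",350.5,312,104),("jar",435,235,124),("wt",207,305,120),
 ("frontL",451,145,90),("frontR",176,150,90),("tipR in",263,290,225)]:
    print(nm,wpt(u,v,z).round(1))
for k in(0.,):
    a=wpt(272.7,238,104)[:2];b=wpt(351.7,238,104)[:2]
    m=(a+b)/2;dv=b-a;print("mid",m,"sep",np.hypot(*dv),"yaw of y",np.degrees(np.arctan2(dv[1],dv[0]))-90)
# better side/scene px check: project wrist-mid key tops to scene, side
for n in("scene","side"):
    p,_,K,t,R=load(n)
    for q in (a,b):
        x=R.T@(np.array([*q,104])-t); print(n,(K@x/x[2])[:2].round(1))
E
```

```text
279.97748 277.88284
KR [ 569.4 -148.1  104. ]
KL [565.7 -88.6 104. ]
RR [ 631.2 -143.   104. ]
RL [627.4 -84.  104. ]
jar [554.4 -30.6 124. ]
wt [ 622.2 -197.1  120. ]
frontL [488.8 -14.2  90. ]
frontR [ 505.7 -231.1   90. ]
tipR in [ 559.8 -137.7  225. ]
mid [ 567.5562294  -118.38367934] sep 59.632302138258424 yaw of y 3.5898902225912934
scene [254.9 253.1]
scene [285.4 237.5]
side [363.7 195.7]
side [349.2 215.9]
```

Aligning above the key midpoint and descending to TCP z≈120, then checking.

Call:
{"op": "step_arm", "data": {"increments": [[[-0.012,0.009,0.06],[0,0,0]],[[-0.012,0.009,0.12],[0,0,0]],[[-0.012,0.009,0.17],[0,0,0]],[[-0.012,0.009,0.2],[0,0,0]],[[-0.012,0.009,0.22],[0,0,0]],[[-0.012,0.009,0.22],[0,0,0]],[[-0.012,0.009,0.22],[0,0,0]],[[-0.012,0.009,0.22],[0,0,0]]]}}

```text
time_s: 2.8
tool_pos: [568.6, -117.5, 123.0]
ee_rot: [[-0.066, 0.998, 0.003], [0.998, 0.066, -0.001], [-0.001, 0.002, -1.0]]
wrist_force: [0.1, -0.1, 0.5]
opening: 46.7
```

```bash
python3 - <<'E'
from bench import *
import cv2,numpy as np
s=state();print(s["time_s"],s["tool_pos"],s["ee_rot"],s["wrist_force"],s["opening"])
for n in ["wrist","side","scene"]:
    c=get_calibration(n)
    p,d=camera(n); np.savez(f"{n}2.npz",p=p,d=d,K=c["camera_matrix"],t=c["xyz"],R=c["orientation"])
    cv2.imwrite(f"pics/{n}2.png",p[:,:,::-1] if n=="wrist" else cv2.resize(p[120:300,220:460,::-1],None,fx=3,fy=3,interpolation=2))
E
```

```text
2.8 [ 568.60305218 -117.52634677  123.01142414] [[-6.60158444e-02  9.97815439e-01  2.50147965e-03]
 [ 9.97818169e-01  6.60178723e-02 -7.36878260e-04]
 [-9.00410869e-04  2.44737620e-03 -9.99996600e-01]] [ 0.10222626 -0.11397199  0.54343677] 46.702761985002056
```

View pics/wrist2.png

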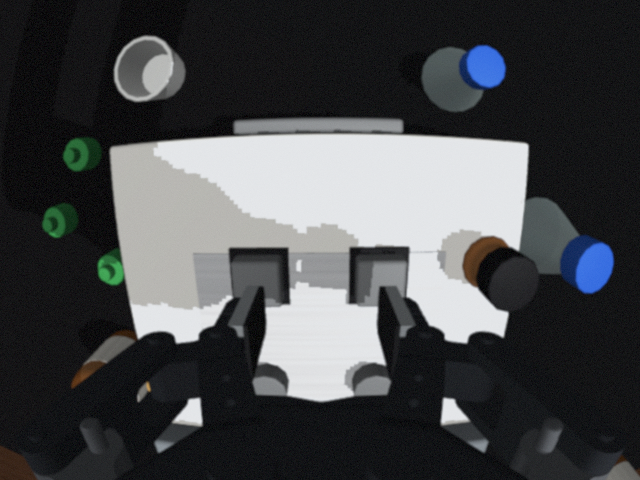

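View pics/side2.png

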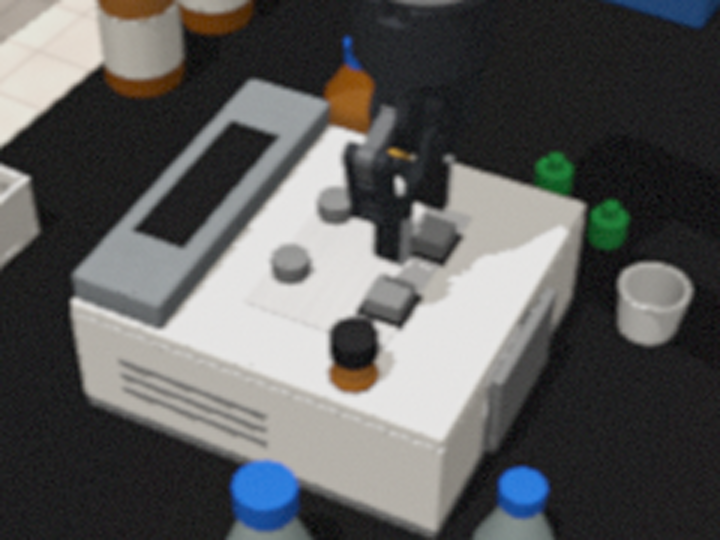

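View pics/scene2.png

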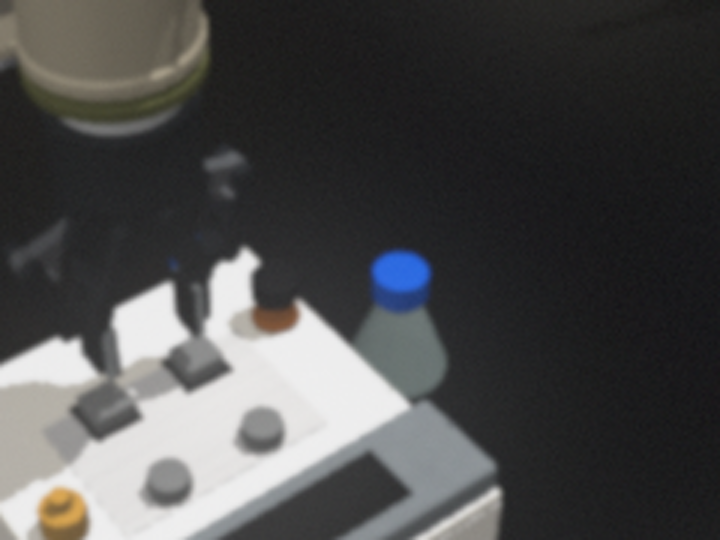

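The tips are straight above both square keys, clear of the jar, weight and round keys. The wrist view puts the keys at (259,275) and (379,275), with the tips just behind in perspective. Descending gently by force.

Call:
{"op": "step_arm", "data": {"increments": [[[0,0,0.006],[0,0,0]],[[0,0,0.012],[0,0,0]],[[0,0,0.018],[0,0,0]],[[0,0,0.024],[0,0,0]],[[0,0,0.03],[0,0,0]],[[0,0,0.03],[0,0,0]]]}}

```text
time_s: 3.55
tool_pos: [567.1, -117.2, 105.5]
ee_rot: [[-0.066, 0.998, -0.001], [0.998, 0.066, 0.0], [0.0, -0.001, -1.0]]
wrist_force: [-0.5, -0.1, -0.0]
opening: 47.2
```

Call:
{"op": "step_arm", "data": {"increments": [[[0,0,0.004],[0,0,0]],[[0,0,0.008],[0,0,0]],[[0,0,0.012],[0,0,0]],[[0,0,0.012],[0,0,0]]]}}

```text
time_s: 3.95
tool_pos: [567.7, -117.4, 100.5]
ee_rot: [[-0.066, 0.998, 0.0], [0.998, 0.066, -0.0], [-0.0, 0.0, -1.0]]
wrist_force: [0.2, -0.3, 2.4]
opening: 46.8
```

Call:
{"op": "step_arm", "data": {"increments": [[[0,0,0.003],[0,0,0]],[[0,0,0.006],[0,0,0]],[[0,0,0.006],[0,0,0]]]}}

```text
time_s: 4.25
tool_pos: [567.7, -117.4, 97.9]
ee_rot: [[-0.066, 0.998, 0.0], [0.998, 0.066, -0.0], [-0.0, 0.0, -1.0]]
wrist_force: [-3.0, 1.2, 6.5]
opening: 47.1
```

```bash
python3 - <<'E'
from bench import *
s=state();print(s["tool_pos"],s["wrist_force"],s["ft_torque"])
E
```

```text
[ 567.72925815 -117.43389414   97.92721726] [-3.0089665   1.16910801  6.54391003] [0.09132457 0.413668   0.00792997]
```

Call:
{"op": "step_arm", "data": {"increments": [[[0,0,0.003],[0,0,0]],[[0,0,0.006],[0,0,0]],[[0,0,0.009],[0,0,0]],[[0,0,0.011],[0,0,0]],[[0,0,0.011],[0,0,0]]]}}

```text
time_s: 4.75
tool_pos: [567.8, -117.4, 92.9]
ee_rot: [[-0.066, 0.998, 0.0], [0.998, 0.066, -0.0], [-0.0, 0.0, -1.0]]
wrist_force: [-5.3, 1.4, 11.9]
opening: 47.1
```

```bash
python3 - <<'E'
from bench import *
import cv2,numpy as np
s=state();print(s["time_s"],s["tool_pos"],s["wrist_force"],s["ft_torque"],s["opening"])
p,d=camera("side");q,_=camera("wrist")
cv2.imwrite("pics/s3.png",np.hstack([cv2.resize(p[120:300,220:460,::-1],(400,300)),cv2.resize(q[:,:,::-1],(400,300))]))
E
```

```text
4.75 [ 567.75932553 -117.40663567   92.94879594] [-5.34225112  1.40293225 11.88309369] [0.21561925 0.89359446 0.03206207] 47.05774558414667
```

View pics/s3.png

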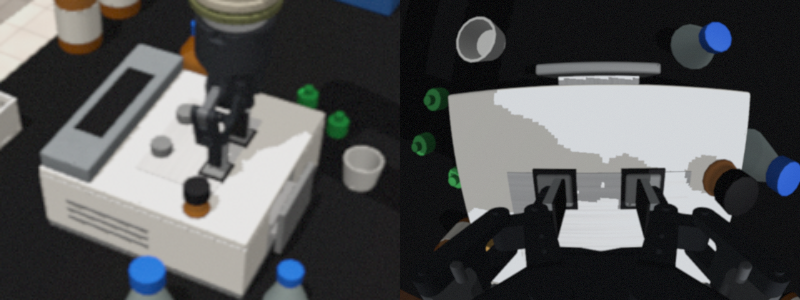

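Both keys are down, at about 12 N total, and the tray is already gliding out in the wrist view (panel at the top centre). Holding.

Call:
{"op": "step_arm", "data": {"increments": [[[0,0,0],[0,0,0]],[[0,0,0],[0,0,0]],[[0,0,0],[0,0,0]],[[0,0,0],[0,0,0]],[[0,0,0],[0,0,0]],[[0,0,0],[0,0,0]],[[0,0,0],[0,0,0]],[[0,0,0],[0,0,0]]]}}

```text
time_s: 5.65
tool_pos: [567.8, -117.4, 93.1]
ee_rot: [[-0.066, 0.998, 0.0], [0.998, 0.066, -0.0], [-0.0, 0.0, -1.0]]
wrist_force: [-6.0, 0.8, 11.1]
opening: 47.0
```

Call:
{"op": "step_arm", "data": {"increments": [[[0,0,0],[0,0,0]],[[0,0,0],[0,0,0]],[[0,0,0],[0,0,0]],[[0,0,0],[0,0,0]],[[0,0,0],[0,0,0]],[[0,0,0],[0,0,0]],[[0,0,0],[0,0,0]],[[0,0,0],[0,0,0]]]}}

```text
time_s: 6.45
tool_pos: [567.8, -117.4, 93.1]
ee_rot: [[-0.066, 0.998, 0.0], [0.998, 0.066, -0.0], [-0.0, 0.0, -1.0]]
wrist_force: [-5.4, 1.6, 11.0]
opening: 47.0
```

Call:
{"op": "step_arm", "data": {"increments": [[[0,0,0],[0,0,0]],[[0,0,0],[0,0,0]],[[0,0,0],[0,0,0]],[[0,0,0],[0,0,0]],[[0,0,0],[0,0,0]],[[0,0,0],[0,0,0]],[[0,0,0],[0,0,0]],[[0,0,0],[0,0,0]]]}}

```text
time_s: 7.25
tool_pos: [567.7, -117.4, 93.1]
ee_rot: [[-0.066, 0.998, 0.0], [0.998, 0.066, -0.0], [-0.0, 0.0, -1.0]]
wrist_force: [-6.0, 1.6, 11.1]
opening: 47.1
```

Call:
{"op": "step_arm", "data": {"increments": [[[0,0,0],[0,0,0]],[[0,0,0],[0,0,0]],[[0,0,0],[0,0,0]],[[0,0,0],[0,0,0]],[[0,0,0],[0,0,0]],[[0,0,0],[0,0,0]],[[0,0,0],[0,0,0]],[[0,0,0],[0,0,0]]]}}

```text
time_s: 8.05
tool_pos: [567.7, -117.4, 93.1]
ee_rot: [[-0.066, 0.998, 0.0], [0.998, 0.066, -0.0], [-0.0, 0.0, -1.0]]
wrist_force: [-4.7, 1.4, 10.0]
opening: 47.0
```

Call:
{"op": "step_arm", "data": {"increments": [[[0,0,0],[0,0,0]],[[0,0,0],[0,0,0]],[[0,0,0],[0,0,0]],[[0,0,0],[0,0,0]],[[0,0,0],[0,0,0]],[[0,0,0],[0,0,0]],[[0,0,0],[0,0,0]],[[0,0,0],[0,0,0]]]}}

```text
time_s: 8.85
tool_pos: [567.8, -117.4, 93.1]
ee_rot: [[-0.066, 0.998, 0.0], [0.998, 0.066, -0.0], [-0.0, 0.0, -1.0]]
wrist_force: [-4.9, 1.3, 10.1]
opening: 46.9
```

Call:
{"op": "step_arm", "data": {"increments": [[[0,0,0],[0,0,0]],[[0,0,0],[0,0,0]],[[0,0,0],[0,0,0]],[[0,0,0],[0,0,0]],[[0,0,0],[0,0,0]],[[0,0,0],[0,0,0]],[[0,0,0],[0,0,0]],[[0,0,0],[0,0,0]]]}}

```text
time_s: 9.65
tool_pos: [567.8, -117.4, 93.1]
ee_rot: [[-0.066, 0.998, 0.001], [0.998, 0.066, -0.0], [-0.0, 0.001, -1.0]]
wrist_force: [-5.7, 2.2, 10.8]
opening: 47.0
```

```bash
python3 - <<'E'
from bench import *
import cv2,numpy as np
s=state();print(s["time_s"],s["tool_pos"],s["wrist_force"],s["opening"])
c=get_calibration("wrist")
p,d=camera("side");q,d=camera("wrist")
np.savez("wrist4.npz",p=q,d=d,K=c["camera_matrix"],t=c["xyz"],R=c["orientation"])
cv2.imwrite("pics/s4.png",np.hstack([cv2.resize(p[120:300,220:460,::-1],(400,300)),cv2.resize(q[:,:,::-1],(400,300))]))
E
```

```text
9.65 [ 567.78735002 -117.43918714   93.11593317] [-5.71114658  2.20793725 10.75609317] 47.02231842362435
```

View pics/s4.png

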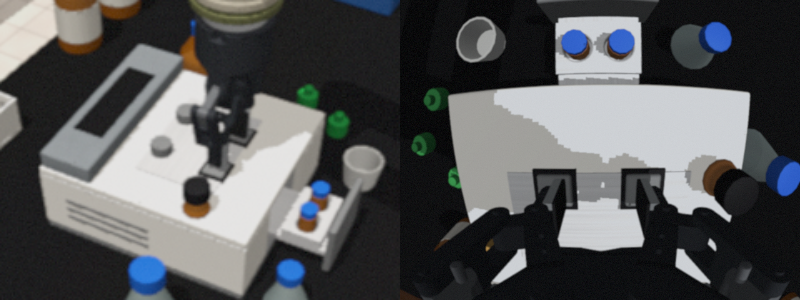

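The tray is out with both vials standing. I'll hold longer and compare, to make sure it's at its end stop.

Call:
{"op": "step_arm", "data": {"increments": [[[0,0,0],[0,0,0]],[[0,0,0],[0,0,0]],[[0,0,0],[0,0,0]],[[0,0,0],[0,0,0]],[[0,0,0],[0,0,0]],[[0,0,0],[0,0,0]],[[0,0,0],[0,0,0]],[[0,0,0],[0,0,0]]]}}

```text
time_s: 10.55
tool_pos: [567.7, -117.4, 93.1]
ee_rot: [[-0.066, 0.998, 0.0], [0.998, 0.066, -0.0], [-0.0, 0.0, -1.0]]
wrist_force: [-4.7, 1.6, 11.9]
opening: 47.0
```

```bash
python3 - <<'E'
from bench import *
from h import *
c=get_calibration("wrist");q,d=camera("wrist")
np.savez("wrist5.npz",p=q,d=d,K=c["camera_matrix"],t=c["xyz"],R=c["orientation"])
p=load("wrist",4)[0]
df=cv2.absdiff(p,q)[:130,180:460].max(2);print(df.max(),(df>25).sum())
# vial caps (blue) centre & changer-frame x, front lip of panel
hsv=cv2.cvtColor(q,cv2.COLOR_RGB2HSV);m=cv2.inRange(hsv,(100,120,80),(130,255,255));m[:,:240]=0;m[:,420:]=0
n,_,st,ce=cv2.connectedComponentsWithStats(m)
C=np.array([567.6,-117.5]);y=np.radians(3.8)
X=np.array([np.cos(y),np.sin(y)])
for i in range(1,n):
    if st[i,4]>50: w=wpt(*ce[i],69,k=5); print(ce[i],w,"changer x",(w[:2]-C)@X-50)
E
```

```text
26 1
[353.98422713  66.06545741] [ 465.27700336 -109.32989914   69.        ] changer x -151.55657183421158
[278.42778216  66.98184688] [ 467.7395092  -142.78275045   69.        ] changer x -151.3165308248005
```

The tray has stopped: no image change over 0.9 s, and the vials are at changer x≈-151. Letting go straight up.

Call:
{"op": "step_arm", "data": {"increments": [[[0,0,-0.01],[0,0,0]],[[0,0,-0.02],[0,0,0]],[[0,0,-0.04],[0,0,0]],[[0,0,-0.08],[0,0,0]],[[0,0,-0.14],[0,0,0]],[[0,0,-0.2],[0,0,0]],[[0,0,-0.26],[0,0,0]],[[0,0,-0.28],[0,0,0]]]}}

```text
time_s: 11.4
tool_pos: [569.2, -117.8, 236.1]
ee_rot: [[-0.066, 0.998, 0.006], [0.998, 0.066, -0.002], [-0.002, 0.005, -1.0]]
wrist_force: [-0.4, -0.8, 1.6]
opening: 47.0
```

Call:
{"op": "step_arm", "data": {"increments": [[[0,0,0],[0,0,0]],[[0,0,0],[0,0,0]],[[0,0,0],[0,0,0]],[[0,0,0],[0,0,0]],[[0,0,0],[0,0,0]],[[0,0,0],[0,0,0]]]}}

```text
time_s: 12.0
tool_pos: [567.3, -117.3, 231.2]
ee_rot: [[-0.066, 0.998, -0.001], [0.998, 0.066, 0.0], [0.0, -0.001, -1.0]]
wrist_force: [0.2, 0.8, -0.5]
opening: 47.2
```

```bash
python3 - <<'E'
from bench import *
from h import *
s=state();print(s["time_s"],s["tool_pos"],s["wrist_force"])
for n in("side","wrist"):
    c=get_calibration(n);q,d=camera(n)
    np.savez(n+"6.npz",p=q,d=d,K=c["camera_matrix"],t=c["xyz"],R=c["orientation"])
    cv2.imwrite(f"pics/{n}6.png",q[:,:,::-1])
E
```

```text
12.0 [ 567.33539468 -117.2783256   231.19104274] [ 0.21180569  0.75649976 -0.45442248]
```

View pics/side6.png

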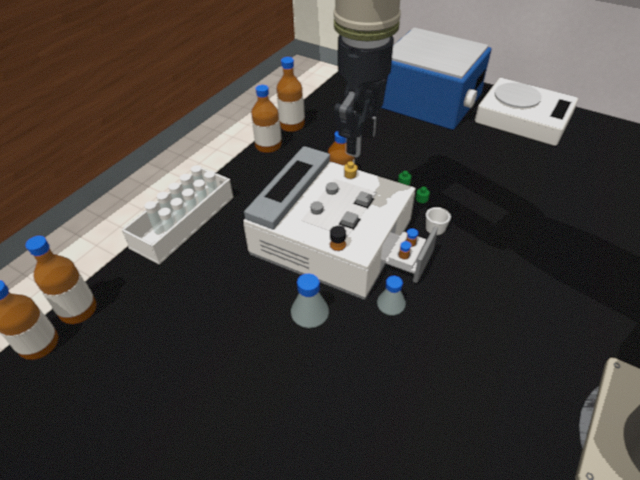

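View pics/wrist6.png

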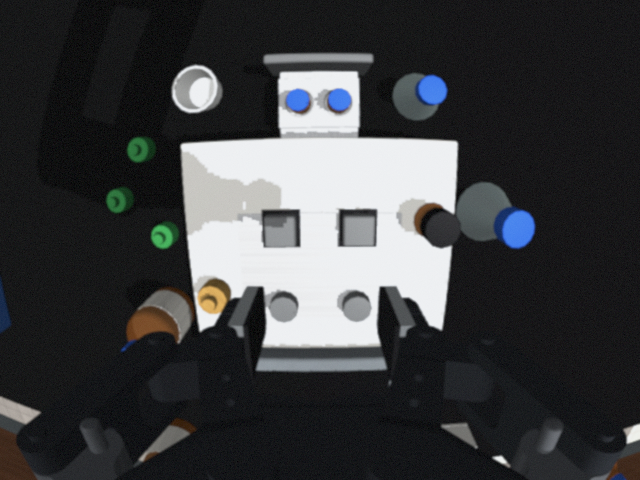

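The tray is out with both vials upright, the keys look raised (side (364,199), (350,220)), and nothing around it seems to have moved. One numerical check, then I hand in.

```bash
python3 - <<'E'
from bench import *
from h import *
a=load("side",0);b=load("side",6)
for u,v in[(364,198),(350,217),(332,187),(317,207)]:
    f=lambda d:np.median(d[v-2:v+3,u-2:u+3]); print("key depth start/now",f(a[1]),f(b[1]))
X=np.array([np.cos(np.radians(3.8)),np.sin(np.radians(3.8))])
for v in (0,):
    p0=wpt(312,134,75,k=1);p1=wpt(318,54,75,k=6);print("panel shift",(p1-p0)[:2]@X)
df=cv2.absdiff(a[0],b[0]).max(2)>40; ys,xs=np.nonzero(df)
m=df.copy(); print("diff in left flasks/jar area",df[265:330,285:335].sum(),df[275:315,375:392].sum(),df[225:252,325:350].sum(),df[205:235,440:455].sum(),df[160:180,340:360].sum())
finish_job()
E
```

```text
key depth start/now 895.2722 894.3647
key depth start/now 860.83826 861.391
key depth start/now 915.6059 915.0782
key depth start/now 878.9621 880.2542
panel shift -60.903567545027315
diff in left flasks/jar area 0 0 0 1 0
the job is handed in; nothing more can be done
```

I pressed both square keys down together, one fingertip on each, to about 7.5 mm with 10–12 N in total. I held them for about 6 s until the tray stopped moving. Then I lifted straight up to 231 mm, clear of everything, and handed the job in at about 12 s of the 43 s allowed. The verdict was not reported.

Last checks:
- **Tray:** it measures about 61 mm out, against 62 mm nominal, with no image change over the last 0.9 s of holding.
- **Vials:** both stand upright in the tray, at changer x ≈ -151 mm.
- **Keys:** all four are back at their starting depth to within about 1.3 mm. That is close to the camera noise, so it can't strictly prove the 1 mm limit.
- **Things around the changer:** the flasks, jar, crucible and weight show no shift in the side view. I checked the amber bottle only by eye.
- **Disagreement:** before moving, the two fixed cameras differed by about 10 mm on where the keys were. I settled it with a wrist view, and contact came where expected.

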